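# Load the sprung label spool into its holder

## Robot

A 6-joint arm with a two-finger parallel gripper is mounted at the origin on the work surface. World frame = base frame: x ahead of the robot, y to its left, z up, the work surface at z = 0. Lengths are in m, angles in rad, forces in N, time in s.
With the tool pointing down it reaches from about 0.325 to 0.85 m from the base axis. Payload 15.5 kg.
Tool frame: the origin (TCP) lies midway between the tips of the shut fingers; the grasp point (between the pads) lies 19 mm behind it; x points along the fingers, z is the direction in which the jaws open and shut, and the axes are right-handed (so a half turn about x gives the same grasp; the last joint's range is limited). The gripper opens to 91 mm and grips with 3 to 60 N. Pads are 32 mm wide; open, the fingers measure 118 mm over their backs; the gripper's body (76 mm by 178 mm) begins 60 mm behind the grasp point.
Start: joints at [1.196, 0.494, 1.345, -0, 1.302, -0.096], TCP at [0.173, 0.601, 0.214] pointing down, gripper open.
Joint ranges: [-2.91, 2.91], [-0.82, 2.16], [0.22, 2.67], [-1.22, 4.37], [0.12, 2.79], [-3.08, 3.08]. Speed limits (rad/s): [1.89, 1.89, 2.57, 3.01, 3.01, 3.01].

## Interface

Orientations are given as a rotation vector (axis times angle).
In Python, from station import manip gives the robot as it stands.
- The arm moves only by the tool move_arm, never from a script. Its argument "commands" is a list of rows, each a list of 7 numbers: the shift along the world's x, y, z in m, then the turn, a rotation vector about the world's x, y, z in rad, then the finger opening in m, from 0 to 0.0912. A call has 1 to 5 rows; each row is the pose to reach, as a shift and turn from the pose commanded when the call began; what a row does not reach only later rows make up. A row lasts 1/12 s, in which the tool goes at most 41.7 mm and 7.16 degrees, less where a joint would pass 70% of its speed; a pose out of reach is approached as far as the arm can. A call with a gripper value outside its range is refused whole. The fingers move at their own pace and stop on an object; "force" is the grip in N (left out, the last holds). Time passes only in rows, so rows that repeat a pose let the fingers close. It gives the time, the measured TCP pose, the force and the opening at its end, in the units of the state.
- manip.get_obs(): the state, without advancing time (a new reading comes with each control period).
- manip.grab_frame(name): name is "side" or "top"; returns a dict with "pixels" (384x512x3 uint8, red, green, blue), "fovy" (degrees; the focal length in pixels is half the picture's height over the tangent of half this angle, whatever the lens; pixels are square), "cx", "cy" (the principal point, pixels), "distortion" ([k1, k2, p1, p2, k3] as OpenCV has them; the pictures are not rectified), "rvec" (rotation vector, rad) and "tvec" (3), from world to camera coordinates, as OpenCV has them. Camera axes: x right, y down, z forward; pixel columns grow to the right and rows downward; lengths in m; the calibration is good to about 2 mm. A picture is of the moment at which its call begins. There is no depth.
- manip.close_job(): hands the job in, once; it reports no verdict.
The state is a dict: "time_s": time; "q": joint angles; "joint_vel": joint speeds; "effort": joint torques, N m; "tcp_pos": TCP position; "eef_rot": TCP orientation; "ft_force": force on the tool from outside, world axes, zero at the start; "torque": the same for the moment, N m; "width": finger opening in m.
Only numpy, scipy, OpenCV 4.12 (cv2) and the standard library are available. Lean on these libraries where they do the work, as an engineer would, in place of code of your own. Each camera call takes 0.05 s, during which the arm holds its last target. There are 200 camera calls.

## Task

Load the red label spool into the empty holder on the collector's desk: squeeze its two end tabs together, lower it upright between the two end cups and let go, so that the spring pushes a pin into each cup; either way round will do. Leave the blue spool where it stands.

Things in the scene. Friction and masses are not known exactly. Their poses are not given: they have to be found in the camera images.
- red_spool: Red label spool (white labels), upright, 130 g, 80 mm tall. Long axis y, origin midway between its end plates (spring at rest), at the underside; z up. Plates: 4 mm thick, 60 mm over their outer faces, 40 mm wide, narrowing above 40 mm height to squeeze tabs 24 mm wide. Pin 8 mm thick, 10 mm long outward from each plate, axis 22 mm up. Grip the tabs' outer faces across y, 54 to 80 mm up: lower, fingers would hit the posts.
- red_spool_spring (a joint): How far the red spool's spring is squeezed: its +y plate, tab and pin slide towards the -y plate, which carries the roll (40 mm diameter). 0 at rest (60 mm over plates, 80 mm over pin tips); 0.028 m fully squeezed (32 and 52 mm). Spring about 4 N at 0, 8 N at 0.028; a 20 N grip squeezes it home. About 0.003 when seated in both cups.
- cups (a point): Midpoint between the holder's end cups, on their axis, 39 mm above the table; y along that axis, z up. Fixed holder: wooden base 110 x 120 mm, top 27 mm below this point; two white posts 44 mm wide, 12 mm thick, 65 mm apart, tops 20 mm above this point. In each inner face a round cup 28 mm wide, 6 mm deep. With the spool standing on the base, or up to 12 mm higher, its pins face the cups.
- blue_spool: Blue label spool of the same form, size and spring as the red one, origin and axes likewise; standing upright on the table. Not the one to load: leave it where it stands.
Things that resemble listed ones, but are neither listed nor needed, are in the scene too. Of the things shaped like the part that bears cups, the dark wooden one is meant.

How it is judged:
At the end, for the whole second after the job is handed in: Red spool released, at rest, upright (0.2 rad), its origin within 15 mm horizontally of the point between the cups and 10 to 35 mm below it, long axis within 0.26 rad of the cup axis either way round, spring still squeezed 0.8 to 8 mm (both pins in the cups) (horizontal distance between red_spool and cups below 0.015 m and z of red_spool in the frame of cups between -0.035 and -0.01 m and angle between the y axis of red_spool and the y axis of cups, either way round below 0.26 rad and angle between red_spool's own z axis and vertical below 0.2 rad and value of joint red_spool_spring between 0.0008 and 0.008 m and linear speed of red_spool below 0.02 m/s); the robot touches nothing.
It fails at once if the blue spool is pushed more than 30 mm away or knocked over (distance of blue_spool from where it was at the start of the episode above 0.03 m or angle between blue_spool's own z axis and vertical above 0.5 rad).
It also fails if it takes over 42 s, if anything falls off the work surface, if the arm or the gripper's body presses on something with over 40 N, if the wrist force passes 120 N, or if a joint passes its speed limit or range.

## Working session

There is one attempt and no reset: what is moved stays moved. The work goes in short steps, Python scripts to look and compute and a tool call to move; the robot and the scene stay as the last step left them, time stands still between calls to the robot, and variables do not carry over. Pictures are saved under pics/ and viewed, about 8 in all and at most 12, crops included, and the job is handed in when it is done.

Besides the shell and the picture viewer there is one more tool, called after "Emit:" as name(argument=value, ...) on one line, values as JSON. move_arm: Moves the arm, as the interface text tells. Its arguments: {"type":"object","properties":{"commands":{"type":"array"},"force":{"type":"number"}},"required":["commands"]}

```bash
ls; mkdir -p pics; cat > h.py <<'E'
import numpy as np, cv2
from station import manip
def cam(f):
    h=f["pixels"].shape[0]; fl=h/2/np.tan(np.radians(f["fovy"])/2)
    K=np.array([[fl,0,f["cx"]],[0,fl,f["cy"]],[0,0,1.]])
    return K,np.array(f["distortion"],float),np.array(f["rvec"],float),np.array(f["tvec"],float)
def ray(f,px):
    K,d,r,t=cam(f); u=cv2.undistortPoints(np.array(px,float).reshape(-1,1,2),K,d).reshape(-1,2)
    R=cv2.Rodrigues(r)[0]; D=np.c_[u,np.ones(len(u))]@R
    return -R.T@t, D
def onz(f,px,z):
    o,D=ray(f,px); return o+D*((z-o[2])/D[:,2])[:,None]
def proj(f,P):
    K,d,r,t=cam(f); return cv2.projectPoints(np.array(P,float).reshape(-1,1,3),r,t,K,d)[0].reshape(-1,2)
def grab(n,save=None,scale=1,crop=None):
    f=manip.grab_frame(n)
    if save:
        im=f["pixels"][...,::-1]
        if crop: x0,y0,x1,y1=crop; im=im[y0:y1,x0:x1]
        cv2.imwrite("pics/"+save,cv2.resize(im,None,fx=scale,fy=scale,interpolation=cv2.INTER_CUBIC))
    np.save("pics/"+n+".npy",f,allow_pickle=True)
    return f
E
python3 - <<'E'
from h import *
for n in("top","side"):
    f=grab(n,n+"0.png",1.5); print(n,f["fovy"],f["cx"],f["cy"],f["distortion"],ray(f,[[256,192]]))
print(manip.get_obs())
E
```

```text
pics
top 50.81058542965988 259.480503326684 187.97507123192054 [-0.12487815  0.          0.          0.          0.        ] (array([0.30846649, 0.02415685, 0.87449592]), array([[ 0.18722234, -0.01974263, -0.98220736]]))
side 55.012302702703515 259.1393546510634 193.58859648852606 [-0.09974437  0.          0.          0.          0.        ] (array([0.35636553, 0.62510006, 0.47858765]), array([[ 0.18413355, -0.81254362, -0.55313539]]))
{'time_s': 0.1, 'q': array([ 1.19550440e+00,  4.94100333e-01,  1.34607426e+00,  1.61731017e-06,
        1.30249072e+00, -9.55184644e-02]), 'joint_vel': array([ 0.00079284, -0.00062412, -0.0017142 ,  0.00271746, -0.001155  ,
        0.00037427]), 'effort': array([ 1.39419153e-03, -8.80238628e+01, -3.82542694e+01,  7.11539201e-02,
        4.80556022e-02, -7.53351787e-05]), 'tcp_pos': array([0.17246779, 0.60037703, 0.21340904]), 'eef_rot': array([-1.00127096,  1.32959575,  1.00034049]), 'ft_force': array([ 0.38043857, -0.60544536, -0.09939769]), 'torque': array([-0.0260419 , -0.02245193,  0.04367199]), 'width': 0.09129186952390492}
```

View pics/top0.png

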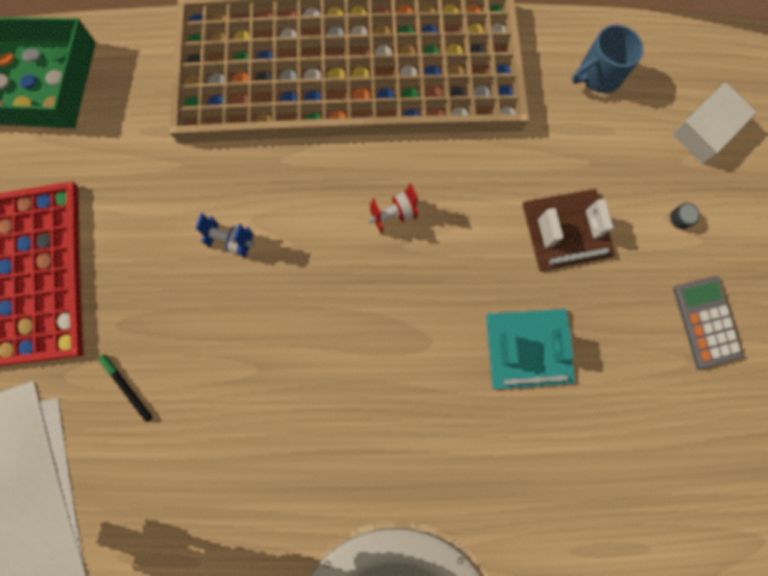

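View pics/side0.png

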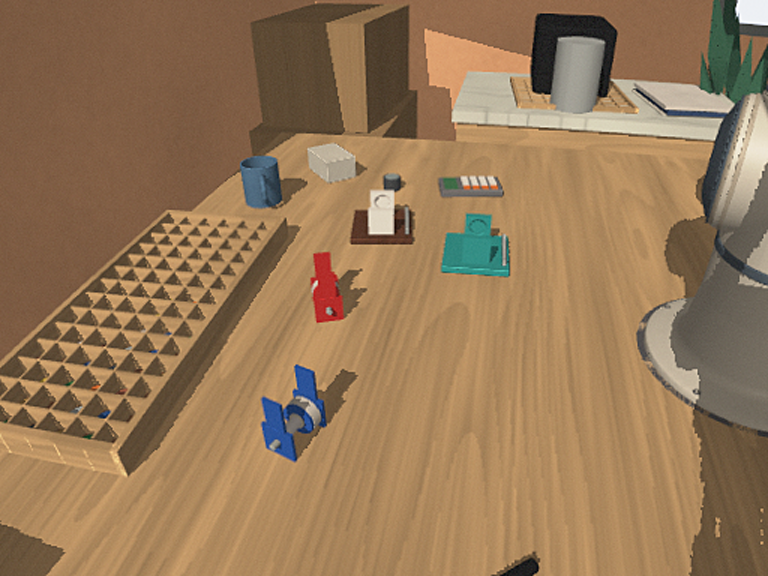

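Top view (native px): the red spool is at (263,139) and the blue spool, which I must not load, is at (150,157). The dark wooden holder is at (380,153) and a teal look-alike holder is at (354,232). The red tray at (20,180) is not a spool. I choose red at (263,139) and dark wood at (380,153), and check both in one crop.

```bash
python3 - <<'E'
from h import *
f=np.load("pics/top.npy",allow_pickle=True).item(); g=np.load("pics/side.npy",allow_pickle=True).item()
a=cv2.resize(f["pixels"][115:190,235:425,::-1],None,fx=4,fy=4,interpolation=cv2.INTER_CUBIC)
b=cv2.resize(g["pixels"][120:220,195:353,::-1],None,fx=2.9,fy=2.9,interpolation=cv2.INTER_CUBIC)
c=np.zeros((a.shape[0]+b.shape[0],760,3),np.uint8); c[:a.shape[0]]=a; c[a.shape[0]:,:b.shape[1]]=b
cv2.imwrite("pics/crop1.png",c); print(c.shape)
def masks(f):
    h=cv2.cvtColor(f["pixels"],cv2.COLOR_RGB2HSV)
    red=cv2.inRange(h,(0,170,90),(6,255,255))|cv2.inRange(h,(174,170,90),(180,255,255))
    wht=cv2.inRange(h,(0,0,120),(180,70,255))
    drk=cv2.inRange(h,(0,60,20),(15,255,105))
    return red,wht,drk
for n,q,win in(("top",f,(235,115,425,190)),("side",g,(195,120,353,220))):
  for nm,m in zip(("red","white","dark"),masks(q)):
    k=np.zeros_like(m); x0,y0,x1,y1=win; k[y0:y1,x0:x1]=m[y0:y1,x0:x1]
    for c in cv2.findContours(k,cv2.RETR_EXTERNAL,cv2.CHAIN_APPROX_SIMPLE)[0]:
        A=cv2.contourArea(c)
        if A>12: print(n,nm,A,np.round(cv2.minAreaRect(c)[0],1),np.round(cv2.boxPoints(cv2.minAreaRect(c)),0).tolist())
E
```

```text
(590, 760, 3)
top red 45.0 [250.9 143.3] [[245.0, 135.0], [249.0, 133.0], [257.0, 152.0], [253.0, 154.0]]
top red 54.0 [275.3 133.4] [[269.0, 124.0], [274.0, 123.0], [282.0, 142.0], [276.0, 144.0]]
top white 67.5 [385.9 169.7] [[367.0, 172.0], [405.0, 164.0], [405.0, 167.0], [367.0, 175.0]]
top white 263.5 [366.4 150.9] [[357.0, 141.0], [370.0, 137.0], [376.0, 161.0], [363.0, 164.0]]
top white 36.5 [259.7 140.2] [[254.0, 139.0], [264.0, 136.0], [265.0, 142.0], [256.0, 144.0]]
top white 280.0 [398.7 145. ] [[388.0, 136.0], [402.0, 132.0], [410.0, 154.0], [395.0, 158.0]]
top white 61.5 [268.9 135.3] [[263.0, 130.0], [268.0, 128.0], [274.0, 141.0], [270.0, 143.0]]
top dark 2030.0 [379.4 152.9] [[348.0, 135.0], [398.0, 123.0], [410.0, 171.0], [360.0, 183.0]]
side red 625.5 [216.7 190.9] [[204.0, 170.0], [223.0, 167.0], [230.0, 212.0], [211.0, 215.0]]
side white 22.5 [335.5 166. ] [[334.0, 156.0], [337.0, 156.0], [337.0, 176.0], [334.0, 176.0]]
side white 17.0 [270.5 146.5] [[270.0, 138.0], [271.0, 138.0], [271.0, 155.0], [270.0, 155.0]]
side white 464.0 [253.5 141. ] [[245.0, 126.0], [262.0, 126.0], [262.0, 156.0], [245.0, 156.0]]
side white 47.0 [318.5 122. ] [[307.0, 120.0], [330.0, 120.0], [330.0, 124.0], [307.0, 124.0]]
side dark 453.5 [254.5 150.5] [[234.0, 139.0], [275.0, 139.0], [275.0, 162.0], [234.0, 162.0]]
```

View pics/crop1.png

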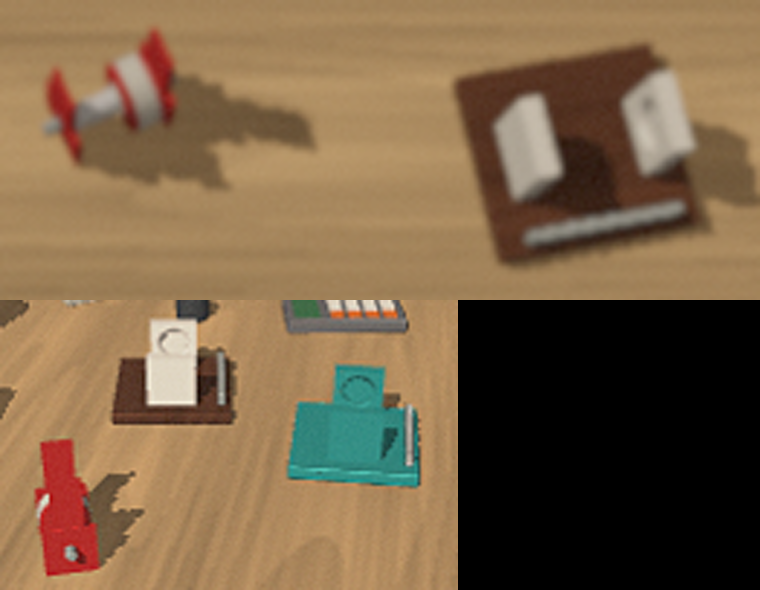

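The crop confirms both choices. The red spool stands upright with its pins out, and the dark wooden holder has two white posts with cups and a steel bar on its near side. Next I compute poses.

```bash
python3 - <<'E'
from h import *
np.set_printoptions(precision=4,suppress=True)
f=np.load("pics/top.npy",allow_pickle=True).item(); g=np.load("pics/side.npy",allow_pickle=True).item()
def nat(c): return np.array(c,float)/4+[235-.4,115-.4]
A=onz(f,[[250.9,143.3],[275.3,133.4]],.04)
print("red plates z.04",A,np.linalg.norm(A[0]-A[1]),A.mean(0)); d=A[0]-A[1]; print("axis",np.degrees(np.arctan2(d[1],d[0])))
B=onz(f,nat([[457,80],[650,45],[712,225],[500,263]]),.012); print("base",B,B.mean(0),[np.linalg.norm(B[i]-B[i-1]) for i in range(4)])
P=onz(f,nat([[543,93],[562,185],[668,70],[692,150]]),.059); print("posts",P,[np.linalg.norm(P[0]-P[1]),np.linalg.norm(P[2]-P[3]),np.linalg.norm(P[0]-P[2])])
S=onz(g,[[245+0,126],[262,126]],.059);print("side post top",S)
h=cv2.cvtColor(g["pixels"],cv2.COLOR_RGB2HSV)
# tab top in side: red top rows
red=cv2.inRange(h,(0,170,90),(6,255,255))|cv2.inRange(h,(174,170,90),(180,255,255))
for r in range(166,220,3):
    x=np.where(red[r,195:240])[0]+195
    if len(x): print(r,x.min(),x.max(),end=' | ')
E
```

```text
red plates z.04 [[ 0.5745  0.0168  0.04  ]
 [ 0.5966 -0.0365  0.04  ]] 0.057669216112365244 [ 0.5856 -0.0098  0.04  ]
axis 112.52818139877638
base [[ 0.603  -0.2058  0.012 ]
 [ 0.6245 -0.3214  0.012 ]
 [ 0.5173 -0.3479  0.012 ]
 [ 0.4964 -0.2232  0.012 ]] [ 0.5603 -0.2746  0.012 ] [np.float64(0.1079391552264945), np.float64(0.11759468031741376), np.float64(0.11046711142637493), np.float64(0.12641199713770462)]
posts [[ 0.5796 -0.2401  0.059 ]
 [ 0.5283 -0.2464  0.059 ]
 [ 0.593  -0.3114  0.059 ]
 [ 0.5476 -0.3205  0.059 ]] [np.float64(0.05168992486298149), np.float64(0.04627155319917481), np.float64(0.07258410072798695)]
side post top [[ 0.5972 -0.3158  0.059 ]
 [ 0.5498 -0.3239  0.059 ]]
169 209 219 | 172 209 219 | 175 210 219 | 178 210 220 | 181 210 222 | 184 211 224 | 187 207 224 | 190 212 223 | 193 209 225 | 196 209 225 | 199 209 227 | 202 209 227 | 205 210 228 | 208 210 228 | 211 210 228 | 214 211 215 |
```

```bash
cat > ov.py <<'E'
from h import *
def spool(x,y,a,z0=0,sq=0):
    yx=np.array([np.cos(a),np.sin(a)]); xx=np.array([yx[1],-yx[0]]); P=[]
    for s in(1,-1):
        o=s*.03-(sq if s>0 else 0)
        for w,z in((.02,0),(.02,.04),(.012,.04),(.012,.08),(-.012,.08),(-.012,.04),(-.02,.04),(-.02,0)):
            P.append([*(np.array([x,y])+yx*o+xx*w),z0+z])
    return np.array(P).reshape(2,8,3)
def holder(x,y,a):
    yx=np.array([np.cos(a),np.sin(a)]); xx=np.array([yx[1],-yx[0]]); P=[]
    for o in(.0325,.0445,-.0325,-.0445):
        P.append([[*(np.array([x,y])+yx*o+xx*w),z] for w,z in((.022,.012),(.022,.059),(-.022,.059),(-.022,.012))])
    return np.array(P)
def draw(f,polys,crop,s,out):
    x0,y0,x1,y1=crop; im=cv2.resize(f["pixels"][y0:y1,x0:x1,::-1],None,fx=s,fy=s,interpolation=cv2.INTER_CUBIC)
    for p in polys:
        q=((proj(f,p)+.5-[x0,y0])*s).astype(np.int32); cv2.polylines(im,[q],True,(0,255,0),1)
    return im
E
python3 - <<'E'
from ov import *
f=np.load("pics/top.npy",allow_pickle=True).item(); g=np.load("pics/side.npy",allow_pickle=True).item()
P=[*spool(.5856,-.0098,np.radians(112.5)),*holder(.562,-.2745,np.radians(100.3))]
a=draw(f,P,(235,115,425,190),4,0); b=draw(g,P,(195,120,295,220),2.9,0)
c=np.zeros((a.shape[0]+290,760,3),np.uint8); c[:a.shape[0]]=a; c[300:300+b.shape[0],:b.shape[1]]=b; cv2.imwrite("pics/ov1.png",c)
E
```

```text
(no output)
```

View pics/ov1.png

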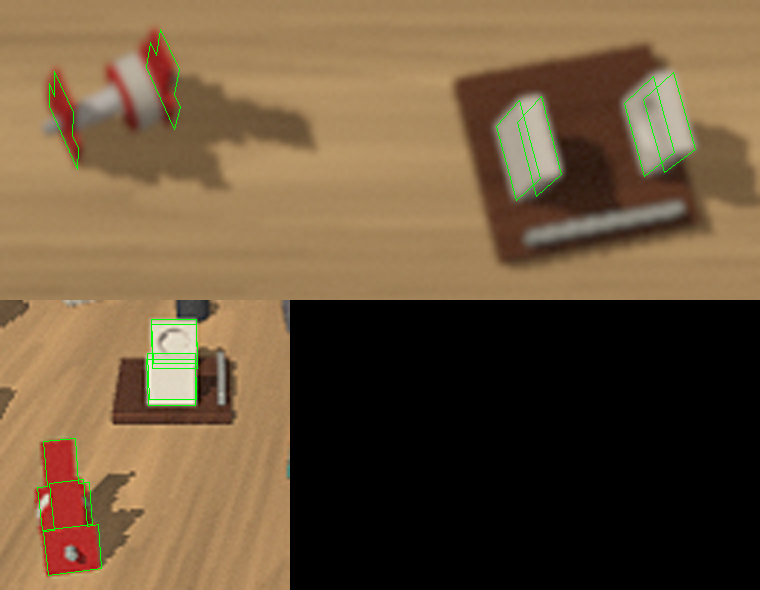

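Overlay on both views fits within about 1 px (about 2 mm). Red spool is at (0.586,-0.009), axis 112.5°. Cups are at (0.562,-0.2745), axis 100.3°. Now the tool yaw.

```bash
cat > yaw.py <<'E'
from h import *
def yaw(o=None):
    o=o or manip.get_obs(); R=cv2.Rodrigues(np.array(o["eef_rot"]))[0]
    return R,np.degrees(np.arctan2(R[1,2],R[0,2]))
E
python3 - <<'E'
from yaw import *
R,y=yaw(); print(R.round(3),y)
p=manip.get_obs()["tcp_pos"]; print(np.array([.586,-.009,.14])-p, "turn",np.radians(112.5-y),np.radians(112.5-180-y))
E
```

```text
[[-0.    -0.961  0.276]
 [-0.001  0.276  0.961]
 [-1.     0.    -0.001]] 73.97013985099053
[ 0.41353221 -0.60937703 -0.07340904] turn 0.6724729199331682 -2.469119733656625
```

Emit:
move_arm(commands=[[0.022,-0.034,0,0,0,0.034,0.0912],[0.044,-0.068,0,0,0,0.068,0.0912],[0.066,-0.102,0,0,0,0.102,0.0912],[0.088,-0.136,0,0,0,0.136,0.0912],[0.11,-0.17,0,0,0,0.17,0.0912]], force=20)

```text
time_s: 0.52
tcp_pos: [0.283, 0.4289, 0.2137]
eef_rot: [-1.13, 1.259, 1.13]
ft_force: [1.6, 0.1, 0.1]
width: 0.0909
```

Emit:
move_arm(commands=[[0.022,-0.034,0,0,0,0.034,0.0912],[0.044,-0.068,0,0,0,0.068,0.0912],[0.066,-0.102,0,0,0,0.102,0.0912],[0.088,-0.136,0,0,0,0.136,0.0912],[0.11,-0.17,0,0,0,0.17,0.0912]])

```text
time_s: 0.93
tcp_pos: [0.3931, 0.2588, 0.2139]
eef_rot: [-1.255, 1.179, 1.255]
ft_force: [1.4, 0.4, 0.9]
width: 0.0913
```

Emit:
move_arm(commands=[[0.022,-0.034,0,0,0,0.034,0.0912],[0.044,-0.068,0,0,0,0.068,0.0912],[0.066,-0.102,0,0,0,0.102,0.0912],[0.088,-0.136,0,0,0,0.136,0.0912],[0.11,-0.17,0,0,0,0.17,0.0912]])

```text
time_s: 1.35
tcp_pos: [0.5032, 0.0887, 0.2138]
eef_rot: [-1.378, 1.091, 1.378]
ft_force: [1.8, 1.0, -0.3]
width: 0.0913
```

```bash
python3 - <<'E'
from yaw import *
R,y=yaw(); o=manip.get_obs(); print(o["q"],o["time_s"])
p=o["tcp_pos"]; print(p,np.array([.586,-.009,.14])-p, "turn",np.radians(112.5-y))
E
```

```text
[ 5.74891728e-02  3.34183134e-01  1.62243368e+00  3.94272589e-05
  1.18525699e+00 -1.74502609e+00] 1.35
[0.50316101 0.08866975 0.21383182] [ 0.08283899 -0.09766975 -0.07383182] turn 0.16099499130699504
```

Emit:
move_arm(commands=[[0.02,-0.024,-0.018,0,0,0.04,0.0912],[0.04,-0.048,-0.036,0,0,0.08,0.0912],[0.06,-0.072,-0.054,0,0,0.12,0.0912],[0.083,-0.098,-0.074,0,0,0.161,0.0912],[0.083,-0.098,-0.084,0,0,0.161,0.0912]])

```text
time_s: 1.77
tcp_pos: [0.5885, -0.0115, 0.1275]
eef_rot: [-1.492, 0.999, 1.491]
ft_force: [-0.7, -0.1, -0.6]
width: 0.0914
```

```bash
python3 - <<'E'
from yaw import *
from ov import *
f=grab("top"); g=grab("side")
R,y=yaw(); o=manip.get_obs(); print(o["q"],o["time_s"],o["tcp_pos"],y)
P=spool(.586,-.009,np.radians(112.5)); T=o["tcp_pos"]; z=R[:,2]
q=np.array([T+z*.045,T-z*.045])
a=draw(f,[*P,q],(215,100,315,180),4,0); b=draw(g,[*P,q],(165,120,265,220),4,0)
c=np.zeros((400,800,3),np.uint8); c[:320,:400]=a; c[:,400:]=b; cv2.imwrite("pics/ov2.png",c)
E
```

```text
[-1.16035254e-01  5.34991717e-01  1.54271106e+00  7.55459328e-05
  1.06783069e+00 -2.07609357e+00] 1.8667 [ 0.58469471 -0.00812435  0.12766084] 112.30078265289228
```

View pics/ov2.png

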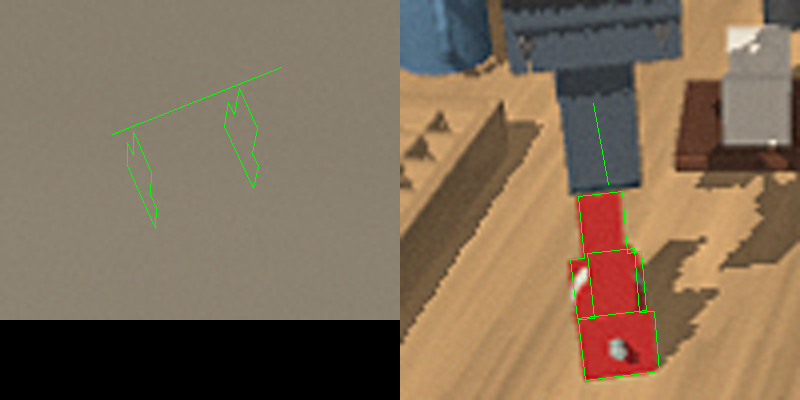

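The side view shows the fingers lined up with the red tab (about col 600 of the crop), and the overlay matches. I descend and grip.

Emit:
move_arm(commands=[[0.001,-0.001,-0.025,0,0,0.003,0.0912],[0.001,-0.001,-0.05,0,0,0.003,0.0912],[0.001,-0.001,-0.066,0,0,0.003,0.0912],[0.001,-0.001,-0.072,0,0,0.003,0.0912],[0.001,-0.001,-0.072,0,0,0.003,0.0912]])

```text
time_s: 2.28
tcp_pos: [0.5856, -0.0075, 0.0575]
eef_rot: [-1.492, 0.997, 1.495]
ft_force: [-0.2, 0.7, 0.7]
width: 0.0912
```

Emit:
move_arm(commands=[[0,0,0,0,0,0,0.07],[0,0,0,0,0,0,0.055],[0,0,0,0,0,0,0.04],[0,0,0,0,0,0,0.025],[0,0,0,0,0,0,0.025]], force=22)

```text
time_s: 2.7
tcp_pos: [0.5869, -0.0083, 0.0586]
eef_rot: [-1.494, 0.996, 1.492]
ft_force: [-0.6, 0.6, 0.6]
width: 0.0607
```

Emit:
move_arm(commands=[[0,0,0,0,0,0,0.025],[0,0,0,0,0,0,0.025],[0,0,0,0,0,0,0.025],[0,0,0,0,0,0,0.025]])

```text
time_s: 3.03
tcp_pos: [0.5872, -0.0085, 0.0585]
eef_rot: [-1.494, 0.996, 1.492]
ft_force: [0.9, -1.4, 6.2]
width: 0.0342
```

```bash
python3 - <<'E'
from yaw import *
grab("side","grip.png",4,(150,110,300,230))
R,y=yaw(); o=manip.get_obs(); print(o["time_s"],o["tcp_pos"],o["width"],y)
E
```

```text
3.0833 [ 0.58721176 -0.00851327  0.05845307] 0.03130445904845219 112.58281280932066
```

View pics/grip.png

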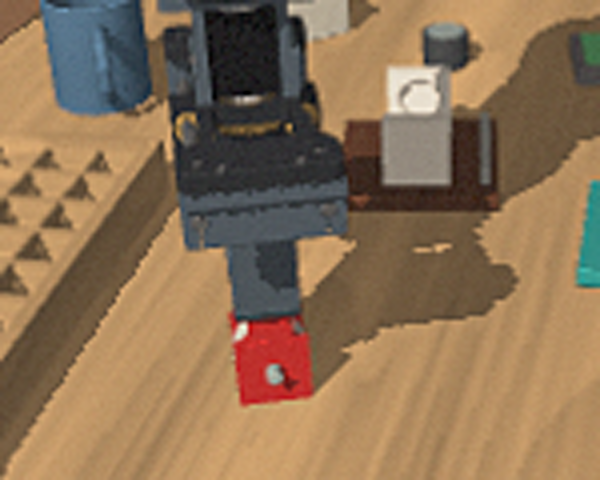

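The side view shows the spool gripped by its tabs, with the width at 31 mm so the spring is home. I lift and look.

Emit:
move_arm(commands=[[0,0,0.01,0,0,0,0.025],[0,0,0.03,0,0,0,0.025],[0,0,0.055,0,0,0,0.025],[0,0,0.08,0,0,0,0.025],[0,0,0.1,0,0,0,0.025]])

```text
time_s: 3.5
tcp_pos: [0.5866, -0.0083, 0.1602]
eef_rot: [-1.494, 0.996, 1.493]
ft_force: [0.1, 0.0, -1.7]
width: 0.0311
```

Emit:
move_arm(commands=[[-0.003,-0.03,0,0,0,-0.025,0.025],[-0.006,-0.06,0,0,0,-0.05,0.025],[-0.009,-0.09,0,0,0,-0.075,0.025],[-0.012,-0.12,0,0,0,-0.1,0.025],[-0.013,-0.14,0,0,0,-0.11,0.025]])

```text
time_s: 3.92
tcp_pos: [0.5729, -0.1507, 0.1585]
eef_rot: [-1.414, 1.063, 1.414]
ft_force: [0.4, 1.3, -2.1]
width: 0.0312
```

Emit:
move_arm(commands=[[-0.003,-0.025,0,0,0,-0.021,0.025],[-0.006,-0.05,0,0,0,-0.042,0.025],[-0.009,-0.08,0,0,0,-0.063,0.025],[-0.011,-0.11,0,0,0,-0.084,0.025],[-0.012,-0.126,0,0,0,-0.104,0.025]])

```text
time_s: 4.33
tcp_pos: [0.561, -0.2772, 0.1585]
eef_rot: [-1.34, 1.12, 1.338]
ft_force: [-0.6, -0.6, -1.3]
width: 0.0311
```

Emit:
move_arm(commands=[[0,0,0,0,0,0,0.025],[0,0,0,0,0,0,0.025]])

```text
time_s: 4.5
tcp_pos: [0.5613, -0.2746, 0.1581]
eef_rot: [-1.339, 1.119, 1.34]
ft_force: [-0.5, 1.2, -1.7]
width: 0.0312
```

```bash
python3 - <<'E'
from yaw import *
from ov import *
f=grab("top"); g=grab("side")
R,y=yaw(); o=manip.get_obs(); T=o["tcp_pos"]; print(o["time_s"],T,o["width"],y,np.array([.562,-.2745])-T[:2])
S=spool(T[0],T[1],np.radians(y),T[2]-.0585,0)
H=holder(.562,-.2745,np.radians(100.3))
# squeezed plates at +-16mm
c0=S.mean((0,1)); u=np.array([np.cos(np.radians(y)),np.sin(np.radians(y)),0]); S[0]-=u*.014; S[1]+=u*.014
a=draw(f,[*S,*H],(320,100,420,190),4,0); b=draw(g,[*S,*H],(205,80,305,180),4,0)
c=np.zeros((400,800,3),np.uint8); c[:360,:400]=a; c[:,400:]=b; cv2.imwrite("pics/ov3.png",c)
E
```

```text
4.6 [ 0.56149872 -0.27329082  0.15802837] 0.0313674334053542 100.36227669921512 [ 0.00050128 -0.00120918]
```

View pics/ov3.png

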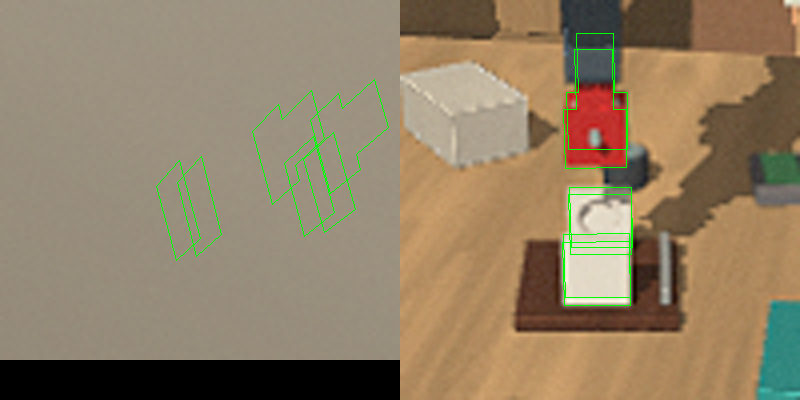

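The side view shows the spool hanging upright above the holder (crop px 596,130), matching its predicted outline, with the posts as modelled. I lower it.

Emit:
move_arm(commands=[[0,-0.001,-0.02,0,0,0,0.025],[0,-0.001,-0.035,0,0,0,0.025],[0,-0.001,-0.045,0,0,0,0.025],[0,-0.001,-0.052,0,0,0,0.025],[0,-0.001,-0.058,0,0,0,0.025]])

```text
time_s: 5.02
tcp_pos: [0.5617, -0.2746, 0.0995]
eef_rot: [-1.341, 1.118, 1.342]
ft_force: [-0.1, -0.4, -1.8]
width: 0.031
```

Emit:
move_arm(commands=[[0,0,-0.005,0,0,0,0.025],[0,0,-0.01,0,0,0,0.025],[0,0,-0.015,0,0,0,0.025],[0,0,-0.02,0,0,0,0.025],[0,0,-0.024,0,0,0,0.025]])

```text
time_s: 5.43
tcp_pos: [0.5616, -0.2753, 0.0755]
eef_rot: [-1.341, 1.119, 1.341]
ft_force: [-0.4, -0.5, -1.7]
width: 0.0313
```

Emit:
move_arm(commands=[[0,0,0,0,0,0,0.025],[0,0,0,0,0,0,0.025]])

```text
time_s: 5.6
tcp_pos: [0.5615, -0.2753, 0.0758]
eef_rot: [-1.34, 1.119, 1.341]
ft_force: [-0.3, 0.7, -1.7]
width: 0.0313
```

```bash
python3 - <<'E'
from yaw import *
from ov import *
g=grab("side")
R,y=yaw(); o=manip.get_obs(); T=o["tcp_pos"]; print(o["time_s"],T,o["width"],y,o["ft_force"])
H=holder(.562,-.2745,np.radians(100.3))
b=draw(g,[*H],(205,80,305,180),5,0);cv2.imwrite("pics/low.png",b)
E
```

```text
5.65 [ 0.56163072 -0.27539171  0.07601242] 0.031163049143342423 100.32008482407448 [-0.52916263  0.16043081 -2.03665957]
```

View pics/low.png

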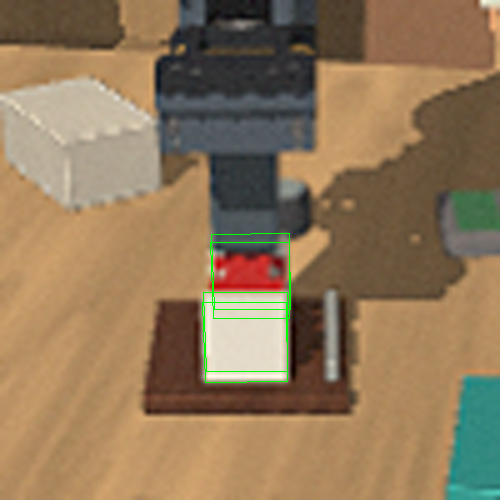

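The spool sits between the posts with no contact force. I release gradually.

Emit:
move_arm(commands=[[0,0,0,0,0,0,0.036],[0,0,0,0,0,0,0.041],[0,0,0,0,0,0,0.046],[0,0,0,0,0,0,0.05],[0,0,0,0,0,0,0.053]])

```text
time_s: 6.07
tcp_pos: [0.5616, -0.2753, 0.076]
eef_rot: [-1.341, 1.119, 1.341]
ft_force: [0.4, 0.9, -1.4]
width: 0.0523
```

Emit:
move_arm(commands=[[0,0,0,0,0,0,0.056],[0,0,0,0,0,0,0.059],[0,0,0,0,0,0,0.065],[0,0,0,0,0,0,0.075],[0,0,0,0,0,0,0.08]])

```text
time_s: 6.48
tcp_pos: [0.5617, -0.2754, 0.076]
eef_rot: [-1.341, 1.119, 1.34]
ft_force: [0.2, -0.5, -0.0]
width: 0.0757
```

Emit:
move_arm(commands=[[0,0,0,0,0,0,0.08],[0,0,0,0,0,0,0.08],[0,0,0,0,0,0,0.08]])

```text
time_s: 6.73
tcp_pos: [0.5616, -0.2754, 0.0759]
eef_rot: [-1.341, 1.119, 1.341]
ft_force: [0.5, 0.4, 0.1]
width: 0.0801
```

```bash
python3 - <<'E'
from yaw import *
from ov import *
g=grab("side")
R,y=yaw(); o=manip.get_obs(); T=o["tcp_pos"]; print(o["time_s"],T,o["width"],y,o["ft_force"])
S=spool(.562,-.2745,np.radians(100.3),.012,.003)
b=draw(g,[*S],(205,80,305,180),5,0);cv2.imwrite("pics/rel.png",b)
E
```

```text
6.7833 [ 0.56160426 -0.27530756  0.07592081] 0.08037585163774973 100.32616739902349 [ 0.01237952 -0.65787626  0.54924248]
```

View pics/rel.png

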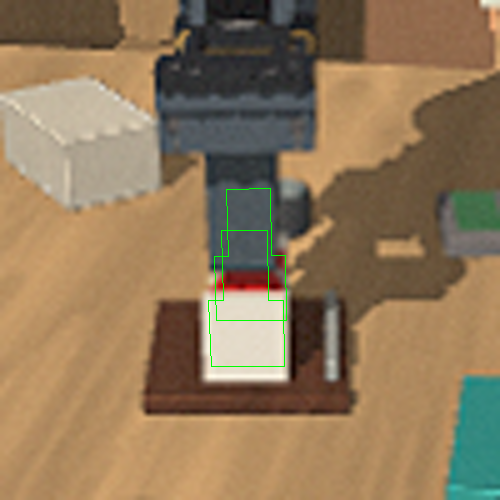

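Released: the weight is off the wrist and the spool sits upright between the posts. I retreat straight up, then back toward the robot's left, away from both cameras' views of the holder.

Emit:
move_arm(commands=[[0,0,0.015,0,0,0,0.08],[0,0,0.04,0,0,0,0.08],[0,0,0.075,0,0,0,0.08],[0,0,0.11,0,0,0,0.08],[0,0,0.15,0,0,0,0.08]])

```text
time_s: 7.2
tcp_pos: [0.5609, -0.2749, 0.2267]
eef_rot: [-1.339, 1.119, 1.342]
ft_force: [1.5, -0.2, -0.6]
width: 0.0795
```

Emit:
move_arm(commands=[[-0.005,0.035,0,0,0,0,0.08],[-0.01,0.07,0,0,0,0,0.08],[-0.015,0.105,0,0,0,0,0.08],[-0.02,0.14,0,0,0,0,0.08],[-0.025,0.175,0,0,0,0,0.08]])

```text
time_s: 7.62
tcp_pos: [0.536, -0.0988, 0.226]
eef_rot: [-1.341, 1.119, 1.34]
ft_force: [1.1, 0.2, -0.6]
width: 0.0803
```

Emit:
move_arm(commands=[[-0.005,0.035,0,0,0,0,0.08],[-0.01,0.07,0,0,0,0,0.08],[-0.015,0.105,0,0,0,0,0.08],[-0.02,0.14,0,0,0,0,0.08],[-0.025,0.175,0,0,0,0,0.08]])

```text
time_s: 8.03
tcp_pos: [0.511, 0.0763, 0.2261]
eef_rot: [-1.341, 1.118, 1.34]
ft_force: [1.4, -0.1, 0.2]
width: 0.0798
```

```bash
python3 - <<'E'
from yaw import *
from ov import *
f=grab("top"); g=grab("side")
o=manip.get_obs(); print(o["time_s"],o["tcp_pos"])
S=spool(.562,-.2745,np.radians(100.3),.012,.003)
a=draw(f,[],(335,105,425,185),4.4,0); a2=draw(f,S,(335,105,425,185),4.4,0); b=draw(g,[],(230,100,290,170),4.4,0); b2=draw(g,S,(230,100,290,170),4.4,0)
c=np.zeros((600,800,3),np.uint8)
c[:a.shape[0],:396]=a; c[:a.shape[0],400:796]=a2; 
c[360:360+240,:264]=b[50:290]; c[360:600,400:664]=b2[50:290]; cv2.imwrite("pics/end.png",c)
E
```

```text
8.1333 [0.51050396 0.07879441 0.22604676]
```

View pics/end.png

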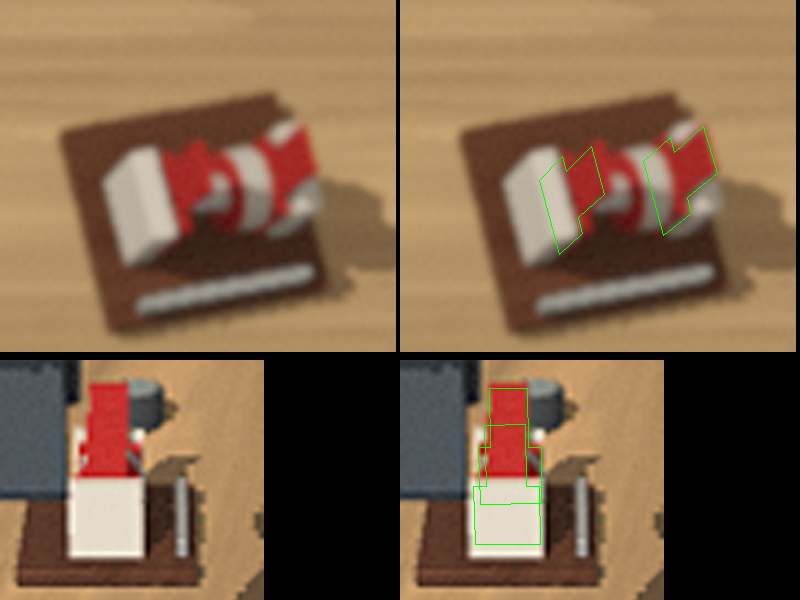

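The final view shows the spool upright and parallel to the cup axis, with both plates next to the posts. One numeric check of span and squeeze from tab corners already seen (no new picture):

```bash
python3 - <<'E'
from h import *
np.set_printoptions(precision=4,suppress=True)
f=np.load("pics/top.npy",allow_pickle=True).item()
h=cv2.cvtColor(f["pixels"],cv2.COLOR_RGB2HSV)
red=cv2.inRange(h,(0,150,90),(6,255,255))|cv2.inRange(h,(174,150,90),(180,255,255))
k=np.zeros_like(red);k[105:185,335:425]=red[105:185,335:425]
u=np.array([-.179,.984])
for z in(.092,.097):
  E=[]
  for x0,x1 in((370,386),(394,412)):
    pts=[]
    for r in range(134 if x0<390 else 131,150 if x0<390 else 146):
        x=np.where(k[r,x0:x1])[0]
        if len(x)>2: pts.append([x0+x.max()+.5,r])
    w=onz(f,pts,z)[:,:2]@u; E.append(w); print(z,(w+.3707).round(4))
  print("sep of near-max edges",[np.max(E[0])-np.max(E[1]),np.median(E[0])-np.median(E[1]),np.min(E[0])-np.min(E[1])])
m=cv2.inRange(h,(100,120,50),(130,255,255)); m2=np.zeros_like(m);m2[120:190,110:190]=m[120:190,110:190]; print("blue px now",cv2.mean(np.zeros(1)),np.argwhere(m2).mean(0) if m2.any() else None)
E
```

```text
0.092 [0.0193 0.0136 0.0141 0.0126 0.0132 0.0138 0.0143 0.0212 0.0218 0.0224
 0.0229 0.0235 0.0282]
0.092 [-0.0309 -0.0303 -0.0297 -0.0291 -0.0306 -0.03   -0.0294 -0.0309 -0.0303
 -0.0276 -0.0227]
sep of near-max edges [np.float64(0.05094073654985598), np.float64(0.04931943438134884), np.float64(0.04354094338646597)]
0.097 [0.0214 0.0156 0.0162 0.0147 0.0153 0.0158 0.0164 0.0233 0.0238 0.0244
 0.025  0.0255 0.0302]
0.097 [-0.0285 -0.0279 -0.0273 -0.0267 -0.0282 -0.0276 -0.027  -0.0286 -0.028
 -0.0252 -0.0204]
sep of near-max edges [np.float64(0.05061523493983877), np.float64(0.04900429258357464), np.float64(0.04326272504621698)]
blue px now (0.0, 0.0, 0.0, 0.0) None
```

```bash
python3 -c "
from station import manip; print(manip.close_job())"
```

```text
the job is handed in; nothing more can be done
None
```

I loaded the red spool into the dark wooden holder and handed the job in at about 8 s of robot time. I squeezed its tabs to 31 mm, lowered it between the cups without contact, let it go gradually and drew the arm clear.

- **Seating:** The last views show it upright, parallel to the cup axis and within about 2 mm of the point between the cups. Its tabs measured about 52–53 mm apart between the edges I could see. I expected 53 mm with both pins in the cups, and 47 mm or less if a pin were against a post.
- **Rough edge reading:** The tab edge on the left was noisy, because the roll's red flange mixed into the mask on several rows. I used the clean rows for the figure above; the automatic median came out lower, at 49 mm.
- **Height:** The spool appears to sit a few mm above the base, with its pins near the cup axis. That is inside the allowed range.
- **Blue spool:** I could not check it at the end, because my colour mask found no blue there; the arm was probably in the way. The arm passed over it about 130 mm above its top and no contact force showed.

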